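# Open a washed spice shaker to dry by the radiator

### The arm

A 7-joint arm with a two-finger parallel gripper is mounted at the origin on the work surface. World frame = base frame: x ahead of the robot, y to its left, z up, the work surface at z = 0. Lengths are in mm, angles in rad, forces in N, time in s.
With the tool pointing down it reaches from about 425 to 925 mm from the base axis. Payload 6.8 kg.
Tool frame: the origin (TCP) lies on the centre line of the jaws, within the pads' length; the fingertips stand tips_ahead ahead of it and the grasp point (between the pads) lies 2 mm behind it (tips_ahead is the distance from the TCP to the fingertips, in mm); z points along the fingers, y is the line along which they close (so a half turn about z gives the same grasp; the last joint's range is limited). The gripper opens to 85 mm and grips with 20 to 120 N. Pads are 22 mm wide; open, the fingers measure 114 mm over their backs; the gripper's body (76 mm by 85 mm) begins 54 mm behind the grasp point. The pads swing forward as they close: fully open they stand 13 mm farther back than shut.
Start: joints at [-1.225, 0.477, 0.022, 1.555, -0.011, 1.109, -0.083], TCP at [295.908, 606.7, 248.308] pointing down, gripper open.
Joint ranges: [-2.96, 2.96], [-0.34, 2.1], [-1.41, 1.46], [0.24, 2.44], [-1.37, 4.51], [0.17, 1.92], [-2.96, 2.96]. Speed limits (rad/s): [2.39, 2.39, 3.14, 3.14, 3.14, 3.14, 3.14].

### API

Orientations are given as a rotation vector (axis times angle).
In Python, from station import move_ptp, move_straight, move_j, gripper_to, sleep, solve_ik, camera, camera_model, PlanningError, hand_in, read_time, read_joint_positions, read_dq, read_effort, read_ee_pos, read_eef_rot, read_force, read_torque, read_gripper_width, read_grasp_force, tips_ahead gives the robot as it stands. The module is installed in compiled form; this text tells all that it offers. Calls block until the motion is done:
- move_ptp(position, orientation): joint-space move of the TCP to a pose.
- move_straight(position, orientation=None, max_speed=150): straight line of the TCP; orientation=None keeps the orientation; max_speed is the mean speed in mm/s.
- move_j(angles): joint-space move.
- gripper_to(opening, effort=None): finger opening in mm; effort is the grip in N (None keeps the last); returns when the fingers have stopped.
- sleep(seconds).
- solve_ik(position, orientation): joint angles nearest the present ones, or None.
- camera(name): name is "scene" or "top"; returns the picture (384x512x3 uint8, red, green, blue); there is no depth.
- camera_model(name): a dict with "fx", "fy", "cx", "cy" (pixels), "rvec" (rotation vector, rad) and "tvec" (3), from world to camera coordinates, as OpenCV has them. Camera axes: x right, y down, z forward; pixel columns grow to the right and rows downward; lengths in mm; the calibration is good to about 2 mm. A picture is of the moment at which its call begins. camera_model takes no time and is no camera call.
A pose or a line that the arm cannot do raises PlanningError and nothing moves.
- hand_in(): hands the job in; it is judged then, once.
Readings, each from a call of its own:
- read_time(): time.
- read_joint_positions(): joint angles.
- read_dq(): joint speeds.
- read_effort(): joint torques, N m.
- read_ee_pos(): TCP position.
- read_eef_rot(): TCP orientation.
- read_force(): force on the tool from outside, world axes, zero at the start.
- read_torque(): the same for the moment, N m.
- read_gripper_width(): finger opening in mm.
- read_grasp_force(): force on a finger pad.
Only numpy, scipy, OpenCV 4.12 (cv2) and the standard library are available. Lean on these libraries where they do the work, as an engineer would, in place of code of your own. Each camera call takes 0.05 s, during which the arm holds its last target. There are 200 camera calls.

### The job

The washed spice shaker standing in the wooden block has to dry out: flip the white tab on its red cap up until it stands upright, and only then unscrew the cap anticlockwise by that tab, gently, until you feel that it has come all the way out to its stop. Leave the shaker seated in the block with the tab standing up, do not yank, press or force anything past its stop, and leave the other things alone.

Things in the scene. Friction and masses are not known exactly. Their poses are not given: they have to be found in the camera images.
- block_top (a point): Centre of the top face of the fixed square wooden block, 120 x 120 mm, 30 mm high, with a central 58 mm square socket 22 mm deep (floor 8 mm above the worktop). Its x and y axes run along the block's sides, z up.
- shaker_mid (a point): Centre of the glass body of the loose shaker, 45 mm above its foot. The body is 55 mm square, 76 mm high, with a neck above; the whole weighs about 0.45 kg and stands in the block's socket with 1.5 mm play per side, so it cannot turn there. Axes along its sides, z up. The socket floor carries the shaker: its foot is 22 mm below the block's top face.
- cap_top (a point): Centre of the top face of the red round screw cap (48 mm diameter, 16 mm high), on the screw axis, 106 mm above the shaker's foot when tight. It turns and rises with the cap; z up.
- cap (a joint): Turning of the cap in rad: 0 tight, grows anticlockwise seen from above, hard stop at 2.40. The cap is captive: it rises 2.5 mm per rad (6 mm in all) and stays on the neck. Thread friction about 0.12 N m, so it stays where it is left. Turning it harder than needed, or against the stop, loads the glass against the socket walls.
- tab_hinge (a point): Middle of the tab's hinge axle, on the screw axis, 4.5 mm above the cap's top face. Axes are the tab's own: y along the axle (always level); with the tab lying flat x points from the free end to the hinge and z up.
- tab_end (a point): Point on the centre line of the white tab, 36 mm from the hinge axle, 6 mm short of its free end, half-way through its thickness; with the tab flat it is 12 mm outside the cap's rim. The tab is a plate 42 mm long from the axle, 30 mm wide, 7 mm thick. Axes as tab_hinge, turning with the tab.
- tab (a joint): Angle of the tab in rad: 0 lying flat on the cap, 1.57 standing upright over the cap's centre, leaning over a little to its stop at 1.75. A stiff hinge (about 0.04 N m): it stays where it is left. At any angle it turns with the cap.
- mug_mid (a point): Centre of the white enamel mug, 80 mm wide, 85 mm high; handle at its +y. Bystander.
- funnel_mid (a point): Centre of the blue plastic funnel standing mouth down, 90 mm wide, 95 mm high. Bystander.
- trivet_mid (a point): Centre of the slatted wooden trivet, 150 x 150 x 16 mm, lying flat. Bystander.
- jar_mid (a point): Centre of a round glass jar with steel lid, 52 mm wide, 95 mm high. Bystander.
Things that resemble listed ones, but are neither listed nor needed, are in the scene too. There is more than one size of the part that bears block_top; the job needs the smaller.

How it is judged (in metres and radians):
On the way, in this order (a step that is already met when the one before it is completed fails the run):
1. the tab is flipped up while the cap is still screwed down (value of joint tab above 1.3 rad and value of joint cap below 0.4 rad), for 0.2 s.
2. the cap is screwed out to its stop (value of joint cap above 2.36 rad), for 0.2 s.
At the end, for the whole second after the job is handed in: The cap is turned out to its stop (at least 2.34 of 2.40 rad), the tab stands up (at least 1.2 rad), and the shaker stands upright and at rest on the floor of the socket (within 3 mm in height, 5 mm sideways) (value of joint cap above 2.34 rad and value of joint tab above 1.2 rad and velocity of joint cap below 0.05 rad/s and z of shaker_mid in the frame of block_top below 0.026 m and angle between shaker_mid's own z axis and vertical below 0.08 rad and horizontal distance between shaker_mid and block_top below 0.005 m); the robot touches nothing.
It fails at once if the shaker is jammed against the block with more than 30 N (pressing, twisting or pushing too hard) (contact force between shaker and block above 30 N).
It fails at once if the shaker is pulled up by more than 12 mm (z of shaker_mid in the frame of block_top above 0.035 m).
It fails at once if another thing is moved by more than 20 mm (distance of any of mug_mid, funnel_mid, trivet_mid, jar_mid from where it was at the start of the episode above 0.02 m).
It also fails if it takes over 72 s, if anything falls off the work surface, if the arm or the gripper's body presses on something with over 40 N, if the wrist force passes 120 N, or if a joint passes its speed limit or range.

## Working session

There is one attempt and no reset: what is moved stays moved. The work goes in short steps, each a Python script; the robot and the scene stay as the last script left them, time stands still between calls to the robot, and variables do not carry over. Pictures are saved under pics/ and viewed, at most 10 in all, crops included, and the job is handed in when it is done.

```bash
mkdir -p pics
python3 - <<'E'
from station import *
import cv2,numpy as np
for n in("scene","top"):
    im=camera(n); cv2.imwrite(f"pics/{n}0.png",cv2.resize(im[:,:,::-1],(800,600),interpolation=cv2.INTER_CUBIC)); np.save(f"pics/{n}0.npy",im)
    print(n,{k:np.round(v,3).tolist() for k,v in camera_model(n).items()})
print(tips_ahead() if callable(tips_ahead) else tips_ahead,read_time(),read_ee_pos(),read_eef_rot(),read_gripper_width())
E
```

```text
scene {'fx': 400.72, 'fy': 400.72, 'cx': 250.931, 'cy': 187.836, 'rvec': [2.004, 1.247, -0.543], 'tvec': [-181.993, -187.828, 1432.218]}
top {'fx': 456.973, 'fy': 456.973, 'cx': 259.239, 'cy': 190.262, 'rvec': [2.12, -2.116, 0.155], 'tvec': [5.001, 460.323, 1218.634]}
17.0 0.1 [295.69548399 606.24219432 247.41811602] [-7.06650194e-01 -3.06082658e+00  2.52207949e-03] 85.24994877043606
```

View pics/scene0.png

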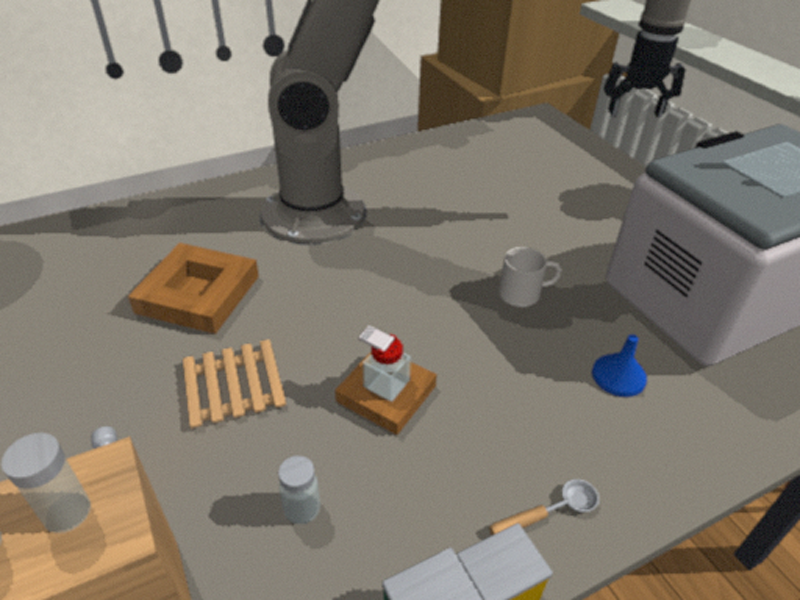

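View pics/top0.png

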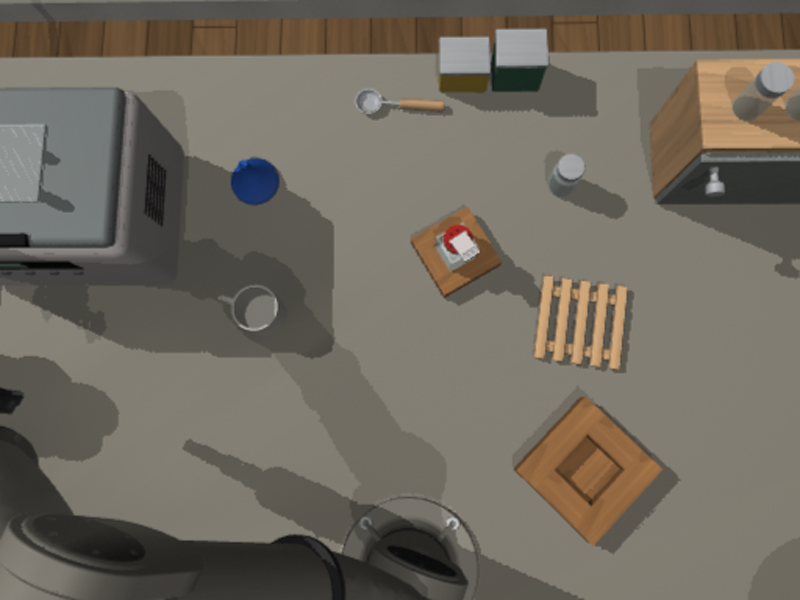

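The scene picture shows the small block with the red-capped shaker at (386,385), the white tab pointing left at (377,337), and the top view shows the block at (456,250). Look-alikes: the larger empty block (195,285), the steel-lidded jar (299,490) and the shaker on the cabinet (48,480). By the description I choose the small block with the red cap, and check it in a close crop.

Run:
```python
import cv2,numpy as np
s=np.load("pics/scene0.npy")[:,:,::-1];t=np.load("pics/top0.npy")[:,:,::-1]
a=cv2.resize(s[200:280,207:287],(640,640)[:0] or (400,400),interpolation=cv2.INTER_CUBIC)  # x5
b=cv2.resize(t[125:195,255:325],(400,400),interpolation=cv2.INTER_CUBIC) # x5.714
cv2.imwrite("pics/crop.png",np.hstack([a,b]))
```

```text
(no output)
```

View pics/crop.png

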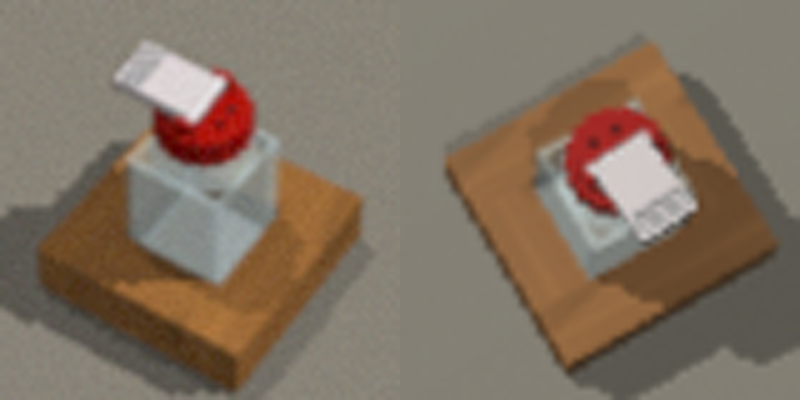

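The crops confirm it: red cap with the white tab hinged at its centre. In the scene crop the block corners are (38,250), (237,350), (362,203) and the tab's free edge is (113,78)-(147,40). In the top crop the block corners are (450,158), (650,42), (775,242), (570,362) and the tab corners are (588,168), (640,132), (697,208), (645,242).

```bash
cat > h.py <<'E'
from station import *
import cv2,numpy as np
from scipy.spatial.transform import Rotation as R
def proj(n,P):
    m=camera_model(n);K=np.array([[m["fx"],0,m["cx"]],[0,m["fy"],m["cy"]],[0,0,1]])
    return cv2.projectPoints(np.float64(P).reshape(-1,1,3),np.float64(m["rvec"]),np.float64(m["tvec"]),K,None)[0].reshape(-1,2)
def back(n,uv,z):
    m=camera_model(n);r=cv2.Rodrigues(np.float64(m["rvec"]))[0];c=-r.T@np.float64(m["tvec"])
    d=r.T@np.array([(uv[0]-m["cx"])/m["fx"],(uv[1]-m["cy"])/m["fy"],1]);return c+d*(z-c[2])/d[2]
E
python3 - <<'E'
from h import *
S=lambda u,v:(207+u/5-.4,200+v/5-.4)
T=lambda u,v:(255+(u-400)/5.714-.4,125+v/5.714-.4)
print("camtop");m=camera_model("top");print(-cv2.Rodrigues(np.float64(m["rvec"]))[0].T@np.float64(m["tvec"]))
f=lambda L,n,q,z:np.round([back(n,q(*p),z) for p in L],1)
a=f([(38,250),(237,350),(362,203)],"scene",S,30);print(a,(a[0]+a[2])/2)
b=f([(450,158),(650,42),(775,242),(570,362)],"top",T,30);print(b,b.mean(0))
c=f([(588,168),(640,132),(697,208),(645,242)],"top",T,122);print(c)
d=f([(113,78),(147,40),(228,85),(195,122)],"scene",S,122);print(d)
for c in(c,):
  v=(c[3]+c[2]-c[0]-c[1])/2;print(v,np.degrees(np.arctan2(v[1],v[0])),np.linalg.norm(v))
v=d[0]+d[1]-d[2]-d[3];print(v/2,np.degrees(np.arctan2(v[1],v[0])))
for q in(b[1]-b[0],b[2]-b[1],b[3]-b[2]):print("side",np.linalg.norm(q),np.degrees(np.arctan2(q[1],q[0])))
E
```

```text
camtop
[ 242.4977719   -28.82975665 1279.59197848]
[[ 530.1 -165.2   30. ]
 [ 628.5 -103.3   30. ]
 [ 574.2   -3.7   30. ]] [552.15 -84.45  30.  ]
[[ 570.9   -4.8   30. ]
 [ 629.9 -103.8   30. ]
 [ 528.2 -163.8   30. ]
 [ 468.6  -63.4   30. ]] [549.4  -83.95  30.  ]
[[ 541.8  -69.5  122. ]
 [ 558.7  -93.3  122. ]
 [ 523.  -118.8  122. ]
 [ 507.2  -95.1  122. ]]
[[ 519.9 -117.2  122. ]
 [ 503.3  -91.4  122. ]
 [ 548.2  -69.4  122. ]
 [ 563.1  -94.3  122. ]]
[-35.15 -25.55   0.  ] -143.98716746041276 43.45486163825629
[-44.05 -22.45   0.  ] -152.99442007657427
side 115.24755962709145 -59.206766117760374
side 118.0800152439014 -149.46064888728793
side 116.75752652398904 120.69444815337806
```

```bash
cat >> h.py <<'E'
C=np.array([550.5,-84.2]);YAW=np.radians(31.)   # screw axis; direction free end -> hinge
def rot(pitch,roll=0,yaw=None):
    """tool z in vertical plane of yaw; pitch 0 = straight down, 90 = level; roll 0: closing line in that plane"""
    yaw=YAW if yaw is None else yaw;p=np.radians(pitch)
    d=np.array([np.cos(yaw),np.sin(yaw),0]);up=np.array([0,0,1.])
    z=d*np.sin(p)-up*np.cos(p);y=d*np.cos(p)+up*np.sin(p);x=np.cross(y,z)
    return (R.from_matrix(np.c_[x,y,z])*R.from_euler('z',roll,degrees=True)).as_rotvec()
def tip(r,z,pitch,ta):   # TCP for fingertip at radius r outside the axis, height z
    d=np.array([np.cos(YAW),np.sin(YAW)]);p=np.radians(pitch)
    return np.r_[C-d*(r+ta*np.sin(p)),z+ta*np.cos(p)]
E
python3 - <<'E'
from h import *
for roll in(0,90,180,270):
  for pitch in(90,80,70,60,50,0):
    print(roll,pitch,[None if (q:=solve_ik(tip(r,z,pitch,17),rot(pitch,roll))) is None else np.round(q,2).tolist() for r,z in((60,98),(4,140))])
print("grip")
for y in np.arange(0,2.5,.4):
  print(y,[None if (q:=solve_ik(np.r_[C,148],rot(0,ro,YAW+y))) is None else np.round(q,2).tolist() for ro in(0,180)])
E
```

```text
0 90 [[0.72, 1.05, 0.02, 2.34, 4.43, 1.66, -2.9], [0.95, 0.96, -0.38, 2.34, 4.36, 1.31, -2.92]]
0 80 [[1.08, 0.93, -0.38, 2.37, 4.45, 1.13, -2.95], [1.61, 1.35, -1.24, 2.33, 4.15, 0.26, -2.55]]
0 70 [[1.57, 1.07, -1.02, 2.37, 4.42, 0.39, -2.92], [1.54, 1.12, -1.23, 2.35, 3.97, 0.24, -2.59]]
0 60 [[1.56, 0.97, -1.12, 2.37, 4.27, 0.2, -2.92], [-0.3, 0.89, 1.05, 2.43, 4.26, 1.65, 2.67]]
0 50 [[0.18, 0.54, 0.43, 2.43, 4.43, 0.99, 2.79], [-0.48, 0.93, 1.27, 2.4, 4.37, 1.57, 2.48]]
0 0 [[-0.38, 0.45, 0.61, 2.09, -0.39, 0.71, 1.03], [-0.39, 0.43, 0.55, 1.96, -0.3, 0.83, 0.87]]
90 90 [[0.53, 1.1, 0.22, 2.35, 4.37, 1.86, 1.78], [0.39, 0.98, 0.22, 2.37, 4.23, 1.83, 1.65]]
90 80 [[0.35, 1.01, 0.42, 2.41, 4.31, 1.82, 1.64], [0.05, 0.98, 0.63, 2.42, 4.15, 1.91, 1.43]]
90 70 [[0.49, 0.78, 0.22, 2.43, 4.34, 1.39, 1.57], [1.54, 1.12, -1.23, 2.35, 3.97, 0.24, 2.12]]
90 60 [[1.49, 0.89, -1.03, 2.37, 4.35, 0.3, 1.68], [-0.3, 0.89, 1.05, 2.43, 4.26, 1.65, 1.09]]
90 50 [[0.18, 0.54, 0.43, 2.43, 4.43, 0.99, 1.22], [-0.48, 0.93, 1.27, 2.4, 4.37, 1.57, 0.91]]
90 0 [[-0.54, 0.53, 0.84, 2.1, -0.58, 0.76, -0.3
[... 1233 characters left out ...]
-0.38, 0.45, 0.53, 1.96, -0.31, 0.81, 0.87], [-0.8, 0.81, 1.27, 1.98, -0.91, 1.08, -1.71]]
0.4 [[-0.34, 0.44, 0.49, 1.96, -0.28, 0.81, 1.24], [-0.8, 0.81, 1.27, 1.98, -0.91, 1.08, -1.31]]
0.8 [[-0.3, 0.43, 0.43, 1.96, -0.25, 0.81, 1.61], [-0.66, 0.59, 0.96, 1.98, -0.62, 0.9, -1.17]]
1.2000000000000002 [[-0.26, 0.42, 0.38, 1.95, -0.22, 0.8, 1.98], [-0.55, 0.51, 0.78, 1.97, -0.47, 0.85, -0.91]]
1.6 [[-0.17, 0.41, 0.27, 1.95, -0.15, 0.8, 2.32], [-0.5, 0.49, 0.71, 1.97, -0.43, 0.84, -0.56]]
2.0 [[-0.09, 0.41, 0.17, 1.94, -0.09, 0.8, 2.67], [-0.47, 0.48, 0.66, 1.97, -0.39, 0.83, -0.19]]
2.4000000000000004 [[-0.8, 0.81, 1.27, 1.98, -0.91, 1.08, -2.45], [-0.44, 0.46, 0.62, 1.96, -0.36, 0.82, 0.18]]
```

Run:
```python
from h import *
d=np.array([np.cos(YAW),np.sin(YAW),0])
for az in range(-150,181,30):
  for pitch in(35,45,55,65,75,90):
    a=YAW+np.radians(az)
    for roll in (0,180):
      o=rot(pitch,roll,a);z=R.from_rotvec(o).as_matrix()[:,2]
      out=[]
      for r,h in((36,95),(5,145)):
        P=np.r_[C,h]-d*r-17*z-np.r_[0,0,0]
        q=solve_ik(P,o); out.append(q)
      if all(q is not None and abs(q[4])<1.5 for q in out): print(az,pitch,roll,[np.round(q,2).tolist() for q in out])
```

```text
-150 35 0 [[-0.96, 1.11, 1.26, 1.89, -0.53, 1.08, -1.6], [-0.96, 1.04, 1.26, 1.8, -0.42, 1.17, -1.67]]
-150 35 180 [[-0.44, 0.64, 0.33, 1.86, 0.32, 1.07, 0.71], [-0.43, 0.6, 0.29, 1.77, 0.33, 1.21, 0.73]]
-150 45 0 [[-0.99, 1.22, 1.25, 1.84, -0.43, 1.14, -1.7], [-0.98, 1.14, 1.26, 1.75, -0.34, 1.24, -1.75]]
-150 45 180 [[-0.45, 0.72, 0.28, 1.8, 0.42, 1.21, 0.61], [-0.43, 0.68, 0.23, 1.71, 0.43, 1.34, 0.63]]
-150 55 0 [[-1.01, 1.33, 1.25, 1.78, -0.36, 1.22, -1.77], [-0.99, 1.24, 1.26, 1.7, -0.26, 1.3, -1.8]]
-150 55 180 [[-0.46, 0.81, 0.24, 1.74, 0.5, 1.36, 0.53], [-0.45, 0.77, 0.22, 1.66, 0.5, 1.47, 0.58]]
-150 65 0 [[-1.02, 1.44, 1.25, 1.73, -0.28, 1.29, -1.82], [-1.0, 1.35, 1.25, 1.65, -0.19, 1.37, -1.84]]
-150 65 180 [[-0.48, 0.91, 0.23, 1.69, 0.55, 1.49, 0.49], [-0.47, 0.86, 0.21, 1.61, 0.56, 1.6, 0.54]]
-150 75 0 [[-1.03, 1.55, 1.25, 1.67, -0.22, 1.36, -1.86], [-1.0, 1.45, 1.25, 1.61, -0.12, 1.43, -1.87]]
-150 75 180 [[-0.5, 1.01, 0.24, 1.64, 0.58, 1.61, 0.46], [-0.51, 0.96, 0.24, 1.57, 0.6, 1.7, 0.53]]
-150 90 0 [[-1.03, 1.71, 1.24, 1.6, -0.12, 1.46, -1.89], [-1.01, 1.61, 1.25,
[... 7504 characters left out ...]
180 [[-0.38, 0.74, 0.43, 1.7, 0.03, 1.28, 0.55], [-0.36, 0.71, 0.4, 1.6, 0.05, 1.41, 0.53]]
180 45 0 [[-0.77, 1.27, 1.25, 1.63, -0.53, 1.53, -1.98], [-0.76, 1.21, 1.26, 1.54, -0.46, 1.62, -2.03]]
180 45 180 [[-0.35, 0.83, 0.36, 1.6, 0.11, 1.44, 0.49], [-0.32, 0.79, 0.3, 1.5, 0.14, 1.57, 0.47]]
180 55 0 [[-0.76, 1.37, 1.25, 1.54, -0.45, 1.64, -2.0], [-0.74, 1.3, 1.25, 1.45, -0.39, 1.73, -2.03]]
180 55 180 [[-0.31, 0.92, 0.28, 1.5, 0.19, 1.61, 0.43], [-0.31, 0.89, 0.27, 1.42, 0.2, 1.73, 0.44]]
180 65 0 [[-0.74, 1.46, 1.25, 1.46, -0.38, 1.74, -2.0], [-0.72, 1.4, 1.25, 1.38, -0.32, 1.83, -2.02]]
180 65 180 [[-0.31, 1.02, 0.27, 1.42, 0.24, 1.76, 0.42], [-0.31, 0.98, 0.26, 1.34, 0.25, 1.87, 0.44]]
```

```bash
cat >> h.py <<'E'
AZ,PI,RO=60,80,180
def flip_pose(rc,ztop,back=0,ta=17.):
    """closed fingers as a rod: its upper leading corner at radius rc outside the axis, height ztop"""
    o=rot(PI,RO,YAW+np.radians(AZ));M=R.from_rotvec(o).as_matrix()
    ro=-np.r_[np.cos(YAW),np.sin(YAW),0];la=np.array([ro[1],-ro[0],0]) # outward; lateral with az>0 positive
    w=M[:,2]; assert w@la>0
    t=np.r_[C,0]+ro*(rc+9.5)+la*2; t[2]=ztop-14.5*np.sin(np.radians(PI))
    return t-w*(ta+back),o
def snap(name,box=None,n="scene",sz=(800,600)):
    im=camera(n)[:,:,::-1]
    if box: im=im[box[1]:box[3],box[0]:box[2]]
    cv2.imwrite(f"pics/{name}.png",cv2.resize(im,sz,interpolation=cv2.INTER_CUBIC))
E
python3 - <<'E'
from h import *
p=read_ee_pos();o=read_eef_rot()
move_straight([p[0],p[1],330],o)
move_ptp([500,-84,330],rot(0,180,YAW+np.radians(AZ)))
gripper_to(0,20);print(tips_ahead if not callable(tips_ahead) else tips_ahead())
P,o=flip_pose(33,200,60);print(P,solve_ik(P,o))
move_ptp(P,o);print(read_time(),read_joint_positions(),read_force(),read_torque())
P,o=flip_pose(33,107,60);move_straight(P,o)
P,o=flip_pose(33,107,0);move_straight(P,o,60)
print(read_time(),read_ee_pos()-P,read_joint_positions(),read_force(),read_torque(),read_gripper_width())
a=camera("scene")[:,:,::-1][190:280,197:317];b=camera("top")[:,:,::-1][115:205,245:365]
cv2.imwrite("pics/pre.png",np.vstack([cv2.resize(i,(400,300),interpolation=cv2.INTER_CUBIC) for i in(a,b)]))
E
```

```text
17.0
[ 514.36373299 -180.19343126  199.09119726] [ 0.64885278  0.89055644  0.02252224  1.59835145 -0.91636699  1.82253017
 -0.49890264]
5.75 [ 0.6467082   0.88940326  0.02172483  1.5979908  -0.91621681  1.82223722
 -0.49924033] [ 0.36444277 -0.29528965  0.50862335] [-1.01781716  0.0105634   0.00600286]
7.6667 [ 0.0621979  -0.51517165 -0.04687545] [ 0.60223364  1.01362659 -0.00875635  1.66881118 -0.93824128  1.6610158
 -0.37616258] [ 0.15755801  0.3971809  -0.0924667 ] [-1.02525248  0.0035024  -0.01482237] 0.11125836132623863
```

View pics/pre.png

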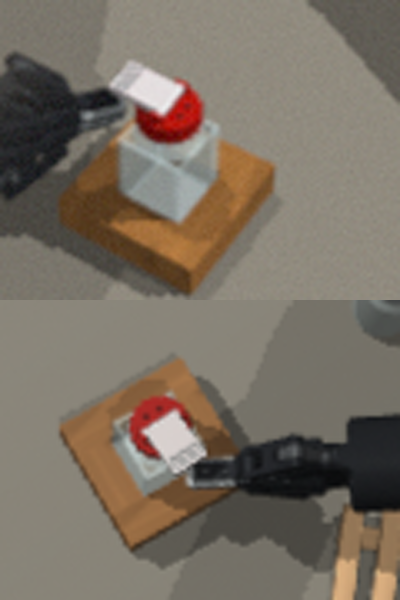

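The rod tip sits under the tab's free end: (188,475) in the top crop, next to the tab edge (172,472)-(203,455). No contact force yet, so I flip along the arc.

Run:
```python
from h import *
f0=read_force()
for th in np.r_[0:1.5:11j]:
    s,c=np.sin(th),np.cos(th)
    P,o=flip_pose(33*c+3.5*s,118.5+36*s-3.5*c-(3 if th==0 else 0));move_straight(P,o,40)
    f=read_force()-f0;print(round(th,2),np.round(f,1))
    if np.linalg.norm(f)>8: break
print(read_time())
a=camera("scene")[:,:,::-1][190:280,197:317];b=camera("top")[:,:,::-1][115:205,245:365]
cv2.imwrite("pics/up.png",np.vstack([cv2.resize(i,(400,300),interpolation=cv2.INTER_CUBIC) for i in(a,b)]))
```

```text
0.0 [-0.4 -0.   0.4]
0.15 [-0.8  0.2  1.9]
0.3 [-0.6 -0.5 -0.2]
0.45 [ 0.1 -0.4  0.3]
0.6 [-0.3 -0.5  0.2]
0.75 [-0.3 -0.4  0.1]
0.9 [-1.  -1.   0.6]
1.05 [-1.7 -1.5 -0. ]
1.2 [-0.9 -2.   0.1]
1.35 [-1.4 -1.   0.1]
1.5 [-0.7 -1.9  0.6]
10.9167
```

View pics/up.png

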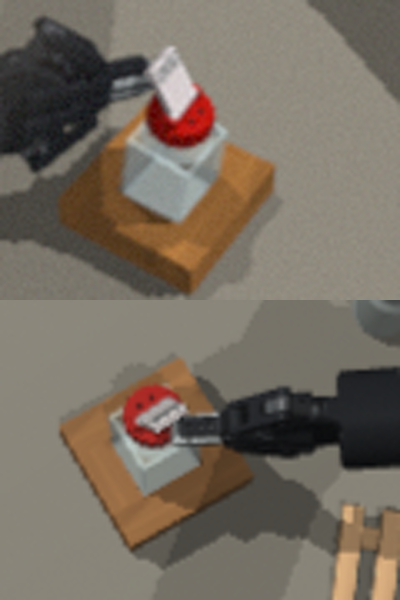

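The tab has risen to roughly 70°. The tab end is at (170,50) in the scene crop, and the glass leans a little in its play with about 2 N of push. I continue inward gently with a tight force guard, then back off and look.

Run:
```python
from h import *
p0=read_ee_pos()
fb=np.r_[-0.,0,0]
for r in np.arange(2,-13.1,-1.5):
    P,o=flip_pose(r,154.5);move_straight(P,o,25)
    f=read_force();print(r,np.round(f,1))
    if np.linalg.norm(f[:2])>3.5: break
for r in(r+4,25,60):
    P,o=flip_pose(r,154.5);move_straight(P,o,60)
print(read_time(),read_force())
a=camera("scene")[:,:,::-1][190:280,197:317];b=camera("top")[:,:,::-1][115:205,245:365]
cv2.imwrite("pics/up2.png",np.hstack([cv2.resize(i,(400,300),interpolation=cv2.INTER_CUBIC) for i in(a[:,20:80],b[:,:60])] if 0 else [cv2.resize(i,(400,600),interpolation=cv2.INTER_CUBIC) for i in(a[:,20:80],b[:,10:70])]))
```

```text
2.0 [-0.3 -0.1  0.3]
0.5 [-1.5 -1.3  0.5]
-1.0 [-0.2 -0.3 -0.3]
-2.5 [-0.4 -1.3  0.5]
-4.0 [-0.9 -0.3  0.6]
-5.5 [-1.  -1.5  0.6]
-7.0 [-0.4 -0.9  1. ]
-8.5 [-1.3 -1.1  0.3]
-10.0 [-1.6 -2.2  0.2]
-11.5 [-0.9 -0.7  0.9]
-13.0 [-1.3 -1.   0. ]
15.5167 [-0.40657927 -0.47130576  0.02648645]
```

View pics/up2.png

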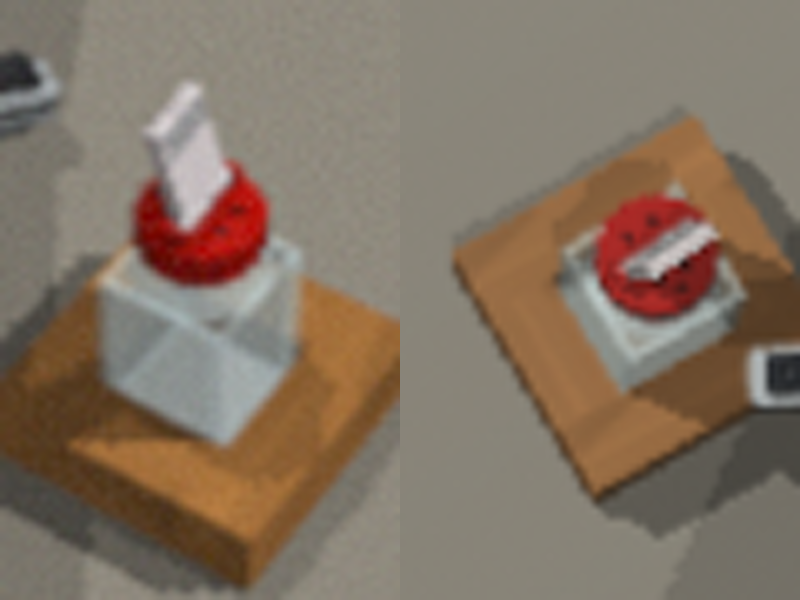

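Run:
```python
from h import *
from scipy.optimize import least_squares
def box(x,y,yaw,th):
    d=np.r_[np.cos(yaw),np.sin(yaw),0];e=np.r_[-d[1],d[0],0];u=np.r_[0,0,1]
    a=-d*np.cos(th)+u*np.sin(th);n=d*np.sin(th)+u*np.cos(th)   # along tab, original upper side
    H=np.r_[x,y,118.5]
    return np.array([H+42*a+15*s*e+3.5*t*n for s,t in((1,1),(-1,1),(1,-1),(-1,-1))])
for th in(1.2,1.35,1.5,1.65):
    B=box(*C,YAW,th);print(th,np.round((proj("scene",B)+.4-[217,190])*6.67).tolist(),np.round((proj("top",B)+.4-[255,115])*6.67+[400,0]).tolist())
print(np.round((proj("top",[[*C,114]])+.4-[255,115])*6.67+[400,0]),np.round((proj("scene",[[*C,114]])+.4-[217,190])*6.67))
```

```text
1.2 [[199.0, 86.0], [152.0, 136.0], [183.0, 84.0], [136.0, 134.0]] [[644.0, 262.0], [712.0, 222.0], [653.0, 278.0], [720.0, 238.0]]
1.35 [[213.0, 90.0], [167.0, 140.0], [197.0, 85.0], [150.0, 135.0]] [[636.0, 248.0], [703.0, 208.0], [645.0, 264.0], [713.0, 224.0]]
1.5 [[229.0, 96.0], [182.0, 146.0], [212.0, 89.0], [165.0, 139.0]] [[627.0, 234.0], [695.0, 194.0], [637.0, 249.0], [704.0, 209.0]]
1.65 [[244.0, 104.0], [197.0, 154.0], [227.0, 95.0], [180.0, 145.0]] [[618.0, 220.0], [686.0, 180.0], [628.0, 235.0], [696.0, 195.0]]
[[656. 246.]] [[203. 213.]]
```

Tab now about 1.22 rad by comparing its end corners, (205,95), (153,150) in scene and (653,278), (720,240) in top, with projections. Closing the jaws on it from above, centred on the screw axis, should stand it upright. I close in small steps and watch the force.

Run:
```python
from h import *
p=read_ee_pos();move_straight([p[0]-20,p[1]-20,270])
o=rot(0,180,np.radians(30))
move_ptp([*C,250],o);gripper_to(55,20)
print(np.round(read_joint_positions(),2),read_time(),tips_ahead)
f0=read_force();print(f0)
move_straight([*C,185],o);move_straight([*C,150],o,50);print(np.round(read_force()-f0,1))
for w in range(50,9,-5):
    gripper_to(w,20);f=read_force()-f0;print(w,np.round(f,1),round(float(read_grasp_force()),1),round(float(read_gripper_width()),1))
    if np.linalg.norm(f)>6: break
print(read_time(),np.round(read_torque(),2))
a=camera("scene")[:,:,::-1][175:265,217:277];b=camera("top")[:,:,::-1][115:205,265:325]
cv2.imwrite("pics/gr.png",np.hstack([cv2.resize(i,(400,600),interpolation=cv2.INTER_CUBIC) for i in(a,b)]))
```

```text
[-0.06  0.28  0.12  1.85 -0.04  1.02 -2.54] 18.9583 17.0
[ 0.76535253 -1.10374233  0.21586954]
[-0.2  1.6 -0.3]
50 [-1.   0.4 -0.9] 0.0 49.9
45 [-1.5  0.7  0.3] 0.0 45.3
40 [-0.6 -0.1 -0.1] 0.0 40.2
35 [-1.7 -0.   0.1] 0.5 35.1
30 [-1.1  0.9  0.8] 0.5 29.6
25 [-1.4  0.3  0.8] 0.5 25.2
20 [-2.3  0.6  0.7] 0.5 20.2
15 [-1.7 -0.2 -0.5] 0.5 14.9
10 [-0.9  0.6  0.6] 0.4 10.1
22.4167 [-0.08  0.19  0.01]
```

View pics/gr.png

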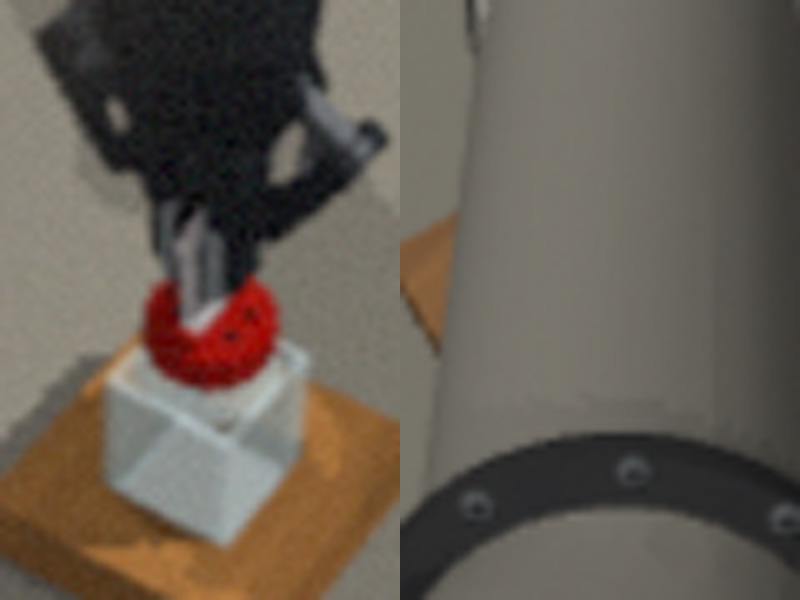

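The tab stands between the jaws, cap at (212,340) in the scene crop, with no load. I close at 20 N and unscrew in small steps, yielding to side force and watching the torque.

```bash
cat > un.py <<'E'
from h import *
def unscrew(a0,a1,step,fref,tref,c,tmax=0.3,y0=np.radians(30)):
    """turn from a0 to a1 rad, rising 2.5 mm/rad; give way to measured force"""
    c=np.array(c,float);a=a0
    while a<a1-1e-6:
        a=min(a+step,a1);c[2]+=2.5*step
        move_straight(c,rot(0,180,y0+a),30)
        F=[];T=[]
        for _ in range(3): F.append(read_force());T.append(read_torque());sleep(0.02)
        f=np.mean(F,0)-fref;t=np.mean(T,0)-tref
        print(round(a,2),np.round(f,1),np.round(t,2),round(float(read_gripper_width()),1),round(float(read_grasp_force())),round(read_time(),1))
        c+=np.clip(.15*np.where(abs(f)>1.5,f,0),-.6,.6)
        if abs(t[2])>tmax or np.linalg.norm(f)>12: print("STOP");break
    return a,c
E
python3 - <<'E'
from un import *
fref=np.mean([read_force() for _ in range(5)],0);tref=np.mean([read_torque() for _ in range(5)],0)
print(fref,tref,read_ee_pos())
gripper_to(6,20);sleep(.4);print(read_force()-fref,read_torque()-tref,read_gripper_width(),read_grasp_force(),read_time())
np.save("ref.npy",np.r_[fref,tref])
a,c=unscrew(0,0.6,.1,fref,tref,[*C,150]);print(a,c)
E
```

```text
[-0.76079601  0.94451065 -0.23174865] [-0.01913745  0.17785214  0.03179682] [550.44545745 -84.12563542 149.98558781]
[-0.44918628 -0.93915397 -2.1105863 ] [ 0.07220693 -0.07985411  0.05074112] 6.22801296481178 20.3159362077713 23.1333
0.1 [ 0.7 -0.5 -4. ] [ 0.08 -0.22 -0.01] 6.5 20 23.4
0.2 [-0.4 -0.4 -1.1] [ 0.14  0.06 -0.03] 6.5 20 23.7
0.3 [ 0.  -0.5 -1.2] [ 0.21  0.07 -0.03] 6.6 20 24.0
0.4 [-0.3 -0.4 -0.6] [ 0.22  0.09 -0.  ] 6.8 20 24.3
0.5 [-0.7 -0.  -0.2] [ 0.25  0.14 -0.03] 6.7 20 24.6
0.6 [-0.8 -0.1 -0.8] [ 0.24  0.13 -0.03] 6.8 20 24.9
0.6 [550.5        -84.2        150.90020481]
```

Run:
```python
from un import *
r=np.load("ref.npy")
a,c=unscrew(0.6,1.5,.1,r[:3],r[3:],[*C,150.9]);np.save("st.npy",np.r_[a,c])
snap("mid",(217,175,277,265),sz=(400,600))
```

```text
0.7 [-0.  -0.2 -1.2] [ 0.26  0.13 -0.04] 6.8 20 25.2
0.8 [ 0.  -0.4 -0.6] [ 0.26  0.1  -0.01] 6.4 20 25.5
0.9 [-0.4  0.2 -0.8] [ 0.31  0.09 -0.03] 6.7 20 25.8
1.0 [-0.8  0.5 -1. ] [ 0.37  0.05 -0.02] 6.7 20 26.1
1.1 [-0.3  0.4 -0.9] [ 0.37 -0.05  0.01] 7.3 20 26.4
1.2 [ 0.5  0.1 -0. ] [ 0.37 -0.06  0.04] 6.7 20 26.7
1.3 [0.1 1.2 0.1] [ 0.46 -0.11 -0.04] 6.5 20 27.0
1.4 [ 0.4  0.8 -0.1] [ 0.49 -0.12 -0.05] 7.0 20 27.3
1.5 [0.2 0.8 0.9] [ 0.54 -0.21 -0.01] 6.7 21 27.6
```

View pics/mid.png

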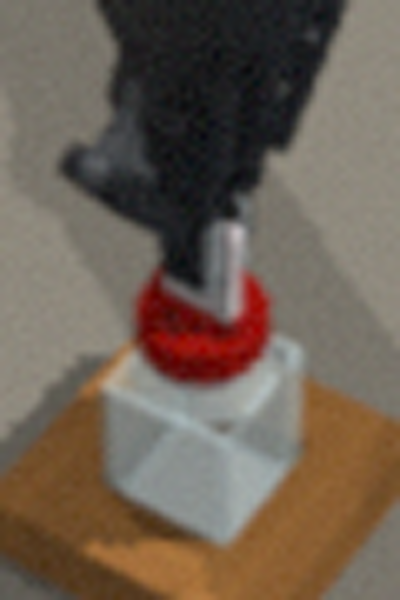

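The cap follows: the tab is turned to edge-on at (225,270) and the shaker is still seated. I carry on, with finer steps near the stop.

Run:
```python
from un import *
r=np.load("ref.npy");s=np.load("st.npy")
a,c=unscrew(1.5,2.2,.1,r[:3],r[3:],s[1:])
a,c=unscrew(a,2.44,.03,r[:3],r[3:],c,tmax=.16);np.save("st.npy",np.r_[a,c])
print(np.round(read_joint_positions(),2))
```

```text
1.6 [0.8 1.  1.4] [ 0.61 -0.24  0.01] 6.7 21 28.0
1.7 [1.4 1.8 1.3] [ 0.68 -0.21 -0.01] 6.7 21 28.3
1.8 [1.  1.1 2. ] [ 0.67 -0.21  0.  ] 6.6 21 28.6
1.9 [0.9 1.2 0.2] [ 0.69 -0.3   0.01] 7.0 20 28.9
2.0 [0.9 1.3 0.3] [ 0.67 -0.24  0.03] 6.5 20 29.2
2.1 [ 0.6  1.9 -0. ] [ 0.65 -0.15 -0.01] 6.7 20 29.5
2.2 [ 0.3  0.9 -0.2] [ 0.6  -0.12 -0.02] 6.6 20 29.8
2.23 [-0.4  0.7 -0.3] [ 0.58  0.02 -0.09] 6.6 20 30.1
2.26 [-0.8  0.8  0.7] [ 0.56  0.06 -0.11] 6.3 20 30.4
2.29 [-0.6  1.1 -0.3] [ 0.53  0.1  -0.06] 6.6 20 30.7
2.32 [-0.7  0.2 -0.4] [ 0.6   0.13 -0.11] 6.2 20 31.0
2.35 [-1.   0.4 -0. ] [ 0.57  0.13 -0.13] 6.4 20 31.3
2.38 [-1.1  0.9 -0.1] [ 0.59  0.17 -0.11] 6.4 20 31.6
2.41 [-1.   0.3 -0.2] [ 0.62  0.21 -0.11] 6.4 20 31.9
2.44 [-1.1  0.8 -0.2] [ 0.66  0.23 -0.1 ] 6.4 20 32.2
[ 0.39  0.43 -0.44  1.9   0.24  0.86 -0.35]
```

Run:
```python
from un import *
r=np.load("ref.npy");s=np.load("st.npy")
a,c=unscrew(s[0],2.65,.03,r[:3],r[3:],s[1:],tmax=.19);np.save("st.npy",np.r_[a,c])
```

```text
2.47 [-1.   1.3  0.3] [ 0.68  0.23 -0.17] 6.1 20 32.5
2.5 [-1.1  1.5 -0.2] [ 0.63  0.28 -0.44] 6.8 24 32.8
STOP
```

A clear torque rise at 2.5 rad marks the stop. I relax the twist, open, back away upward and look.

Run:
```python
from un import *
r=np.load("ref.npy");s=np.load("st.npy")
o=rot(0,180,np.radians(30)+2.475);c=s[1:].copy()
move_straight(c,o,30);sleep(.3);print(read_torque()-r[3:])
for w in(10,16,24,36):gripper_to(w)
print(np.round(read_force()-r[:3],1))
move_straight(c+[0,0,40],o,40);move_straight(c+[0,0,110],o)
p=c+[0,0,110];move_ptp([p[0]-130,p[1]+150,300],o)
print(read_time(),read_ee_pos())
a=camera("scene")[:,:,::-1][190:280,217:277];b=camera("top")[:,:,::-1][115:205,265:325]
cv2.imwrite("pics/end.png",np.hstack([cv2.resize(i,(400,600),interpolation=cv2.INTER_CUBIC) for i in(a,b)]))
```

```text
[ 0.64426269  0.2433026  -0.1856106 ]
[ 0.7 -0.8 -0.1]
36.9 [421.26066195  65.14402155 299.67958751]
```

View pics/end.png

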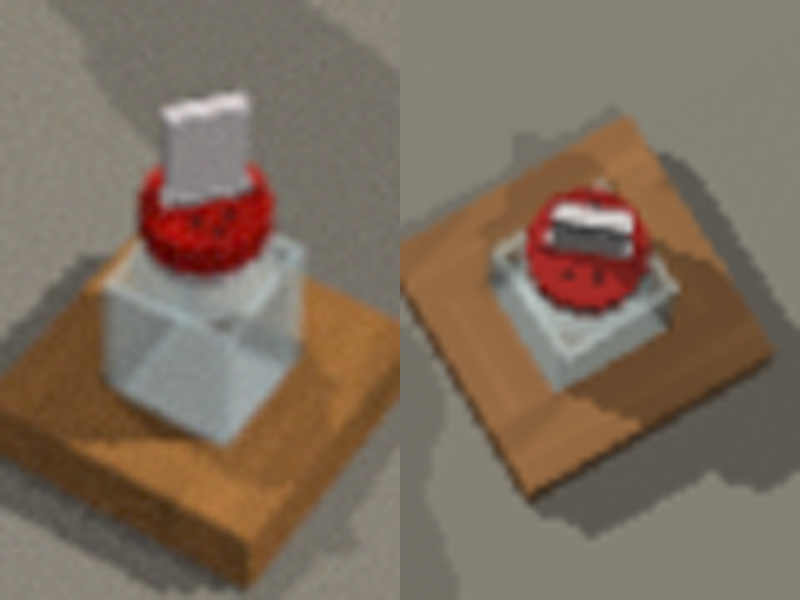

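The shaker stands seated in the block. The tab is upright (top edge (163,110)-(248,100) in the scene crop) and its edge direction (552,210)-(632,218) in the top crop agrees with a turn of about 2.4 rad. Handing in.

```bash
python3 -c "
from station import *
print(hand_in(),read_time())"
```

```text
the job is handed in; nothing more can be done
the job is handed in; nothing more can be done
```

The job is handed in (no verdict shown): the tab is upright, the cap was unscrewed by it until a clear torque rise (0.44 N m) at about 2.5 rad of tool turn showed the stop, and the last pictures show the shaker still seated in the block.

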